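# Clamp a furniture foot in the V of the carving jig

### The arm

A 7-joint arm with a two-finger parallel gripper is mounted at the origin on the work surface. World frame = base frame: x ahead of the robot, y to its left, z up, the work surface at z = 0. Lengths are in m, angles in rad, forces in N, time in s.
With the tool pointing down it reaches from about 0.35 to 0.9 m from the base axis. Payload 8.1 kg.
Tool frame: the origin (TCP) lies midway between the tips of the shut fingers; the grasp point (between the pads) lies 19 mm behind it; z points along the fingers, y is the direction in which the jaws open and shut (so a half turn about z gives the same grasp; the last joint's range is limited). The gripper opens to 85 mm and grips with 20 to 120 N. Pads are 22 mm wide; open, the fingers measure 114 mm over their backs; the gripper's body (76 mm by 85 mm) begins 54 mm behind the grasp point. The pads swing forward as they close: fully open they stand 13 mm farther back than shut.
Start: joints at [1.081, 0.434, 0.025, 1.573, -0.012, 1.134, -0.075], TCP at [0.236, -0.579, 0.231] pointing down, gripper open.
Joint ranges: [-2.62, 2.62], [-0.44, 2.09], [-1.27, 1.32], [0.08, 2.57], [-1.32, 4.46], [0.12, 2], [-2.74, 2.74]. Speed limits (rad/s): [2.22, 2.22, 3.01, 3.01, 3.14, 3.14, 3.14].

### API

Orientations are given as a unit quaternion [w, x, y, z].
In Python, from station import observe, snapshot, finish_job gives the robot as it stands.
- The arm moves only by the tool move_arm, never from a script. Its argument "targets" is text: rows parted by semicolons, each of 6 numbers parted by spaces: the shift along the world's x, y, z in mm, then the turn, a rotation vector about the world's x, y, z in rad. A call has 1 to 8 rows; each row shifts and turns the commanded pose from where the row before left it; what a row does not reach is not made up. A row lasts 1/8 s, in which the tool goes at most 62.5 mm and 10.7 degrees, less where a joint would pass 70% of its speed; a pose out of reach is approached as far as the arm can. A call with a gripper value outside its range is refused whole. "grip" is the closure in counts, from 0 (fully open) to 255 (shut), set as the call begins (left out, the last holds). The fingers move at their own pace and stop on an object; "grip_force" is the grip in N (left out, the last holds). Time passes only in rows, so rows that do not move let the fingers close. It gives the time, the measured TCP pose, the force and the opening at its end, in the units of the state.
- observe(): the state, without advancing time (a new reading comes with each control period).
- snapshot(name): name is "side" or "top" or "wrist"; returns a dict with "color" (420x560x3 uint8, red, green, blue), "fx", "fy", "cx", "cy" (pixels), "pose" (4x4, takes a point from camera to world coordinates). Camera axes: x right, y down, z forward; pixel columns grow to the right and rows downward; lengths in m; the calibration is good to about 2 mm. A picture is of the moment at which its call begins. There is no depth.
- finish_job(): hands the job in, once; it reports no verdict.
The state is a dict: "t": time; "joints": joint angles; "joint_velocities": joint speeds; "effort": joint torques, N m; "tool_pos": TCP position; "eef_rot": TCP orientation; "force": force on the tool from outside, world axes, zero at the start; "torque": the same for the moment, N m; "grip_width": opening from 0.0 (shut) to 1.0 (fully open).
Only numpy, scipy, OpenCV 4.12 (cv2) and the standard library are available. Lean on these libraries where they do the work, as an engineer would, in place of code of your own. Each camera call takes 0.05 s, during which the arm holds its last target. There are 200 camera calls.

### The job

Stand the wooden furniture foot in the V of the plywood carving jig, base down and spigot up, and press it home by hand until it bears on both cheeks of the V. Then swing the red-knobbed cam lever round until the foot is held firmly in the V - tight, but gently enough not to bruise the wood - and leave the other tools on the bench where they are.

Things in the scene. Friction and masses are not known exactly. Their poses are not given: they have to be found in the camera images.
- foot: half-finished furniture foot, 0.16 kg: mid-brown base 36 mm tall, bandsawn by eye and out of round: 72 to 78 mm across, by direction. On it a centred, paler turned spigot, 38 mm diameter, 28 mm tall (64 mm in all), the place to grip it. Origin: centre of the underside; z up through the spigot. Starts standing on the bench (bench top: height 0)
- jig: plywood jig bolted to the bench: board 12 mm thick, 170 mm along its x, 215 mm along its y (-90 to +125). Origin: on its underside, right below the V's seat. The V is at the -y end and opens to the jig's +y; the cam clamp stands opposite, at +y. Two black bolt knobs 17 mm high over the board at (+-66, -72) mm
- v_seat (a point): on the board's top (12 mm over the bench), about where the foot's centre comes to lie when home (within 3 mm, depending on how the out-of-round base is turned). Axes as the jig's; the foot goes home moving along -y. Board, cheeks and cam are waxed; the foot slides on them with a friction of about 0.3, so pressing down on it while pushing only eats up the push
- cheek_near: dark wooden cheek of the V on the jig's -x side: bar 22 mm thick, 80 mm long, 32 mm high over the board, fixed. Its face stands at 45 degrees to the jig's axes (V of 90 degrees) and 37.5 mm from v_seat. Origin: middle of the bar's thickness, 48.5 mm from v_seat, at the board's top
- cheek_far: the same on the jig's +x side
- cam (a joint): angle of the cam lever about its upright pivot, rad: 0 = open (lever 30 deg from the jig's x towards its y), grows counter-clockwise seen from above as it clamps, stop at 2.35. Starts at 0 to 0.3. It meets a foot that is home at about 1.3 to 2.0, by the foot's shape; some 0.1 to 0.2 rad more tightens it. Self-locking: stays where it is left
- cam_disc: yellow eccentric cam disc, 30 mm radius, 2 to 28 mm over the board, its centre 10 mm off the pivot. With the lever open there is about 13 mm of play between it and a foot that is home. Origin: on the pivot axis at the board's top, x along the lever
- cam_pivot (a point): on the cam's pivot axis, 73 mm from v_seat along the jig's +y and 14 mm along its +x, at lever height, 50 mm over the bench; axes as the jig's
- cam_knob (a point): middle of the upright red knob on the lever's end: 26 mm diameter, from 58 to 92 mm over the bench; this point 75 mm over the bench, 100 mm from the pivot axis. x points outwards along the lever, a steel bar 18 mm wide, top 50 mm over the bench. Pushed square to the lever: about 2 N turns it free, about 7 N holds the foot firmly (20 to 40 N), above 14 N bruises the wood
- mallet: bystander: wooden joiner's mallet lying on the bench, 210 mm long, 50 mm high
- chisel: bystander: chisel lying on the bench, 240 mm long, 26 mm high
- wax_tin: bystander: flat blue tin, 76 mm diameter, 36 mm high
Mind the look-alikes: they are no part of the job. What is meant by the foot is not turquoise, and is the smaller of those in its own colour.

How it is judged:
On the way:
1. the foot stands on the jig and is pressed by hand against both cheeks of the V (over 1.5 N on each), the cam not yet touching it (contact force between foot and cheek_near above 1.5 N and contact force between foot and cheek_far above 1.5 N and contact force between foot and cam_disc below 0.3 N and angle between foot's own z axis and vertical below 0.08 rad and z of foot in the frame of v_seat below 0.004 m and horizontal distance between foot and v_seat below 0.005 m), for 0.2 s.
At the end, for the whole second after the job is handed in: the foot stands upright (within 0.06 rad) and flat on the jig board, at rest, centred within 5 mm of the V's seat, held by the cam with more than 10 N and bearing on each cheek with more than 3 N, the lever let go (contact force between foot and cam_disc above 10 N and contact force between foot and cheek_near above 3 N and contact force between foot and cheek_far above 3 N and angle between foot's own z axis and vertical below 0.06 rad and z of foot in the frame of v_seat below 0.003 m and horizontal distance between foot and v_seat below 0.005 m and linear speed of foot below 0.01 m/s); the robot touches nothing.
It fails at once if the cam bruises the foot (over 70 N) (contact force between foot and cam_disc above 70 N).
It fails at once if the foot is rammed or crushed against a cheek (over 70 N) (contact force between foot and cheek_near above 70 N or contact force between foot and cheek_far above 70 N).
It fails at once if the foot is tipped over (angle between foot's own z axis and vertical above 0.5 rad).
It fails at once if a bystander is moved by more than 15 mm (distance of any of mallet, chisel, wax_tin from where it was at the start of the episode above 0.015 m).
It also fails if it takes over 72 s, if anything falls off the work surface, if the arm or the gripper's body presses on something with over 40 N, if the wrist force passes 120 N, or if a joint passes its speed limit or range.

## Working session

There is one attempt and no reset: what is moved stays moved. The work goes in short steps, Python scripts to look and compute and a tool call to move; the robot and the scene stay as the last step left them, time stands still between calls to the robot, and variables do not carry over. Pictures are saved under pics/ and viewed, about 8 in all and at most 12, crops included, and the job is handed in when it is done.

Besides the shell and the picture viewer there is one more tool, called after ">>>" by a JSON object that holds its "api" and its "payload". move_arm: Moves the arm, as the interface text tells. Its arguments: {"type":"object","properties":{"targets":{"type":"string"},"grip":{"type":"number"},"grip_force":{"type":"number"}},"required":["targets"]}

```bash
mkdir -p pics; ls; python3 - <<'E'
from station import observe, snapshot
import cv2,numpy as np
for n in("top","side"):
    s=snapshot(n); cv2.imwrite(f"pics/{n}0.png",s["color"][:,:,::-1]); np.savez(f"{n}0.npz",**s)
    print(n,s["fx"],s["fy"],s["cx"],s["cy"],np.round(s["pose"],4).tolist())
print(observe())
E
```

```text
pics
top 484.53173822987134 484.53173822987134 286.9264238546028 211.92960601912472 [[-0.0131, -0.9957, 0.0914, 0.4415], [-0.9999, 0.013, -0.0014, -0.0124], [0.0002, -0.0914, -0.9958, 1.2216], [0.0, 0.0, 0.0, 1.0]]
side 463.28326497258985 463.28326497258985 283.2883034259374 217.17057048828195 [[0.9998, 0.0062, 0.0172, 0.5314], [-0.008, -0.6974, 0.7166, -0.7689], [0.0164, -0.7167, -0.6972, 0.8004], [0.0, 0.0, 0.0, 1.0]]
{'t': 0.1, 'joints': array([ 1.08139968,  0.43510952,  0.02496548,  1.57399408, -0.0116494 ,
        1.13404015, -0.07510774]), 'joint_velocities': array([-0.00042737, -0.00241289, -0.00071388, -0.00164619, -0.00028679,
        0.00108918, -0.00200118]), 'effort': array([ 4.41875338e-03, -6.71756744e+01,  1.02942601e+00, -3.16903102e+01,
        1.60695787e-02,  7.26632948e-03,  2.36775003e-05]), 'tool_pos': array([ 0.23556106, -0.57841087,  0.23063621]), 'eef_rot': array([-6.81362877e-04,  9.81365225e-01,  1.92150463e-01, -1.73663826e-04]), 'force': array([-0.19410465, -0.03893077, -0.13240406]), 'torque': array([-0.00706204,  0.06971271,  0.01179028]), 'grip_width': 1.0050074099813013}
```

View pics/top0.png

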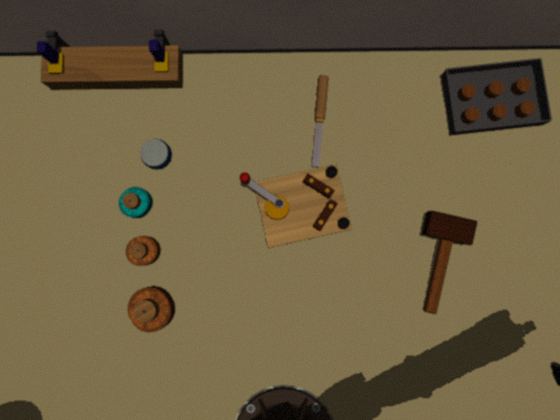

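View pics/side0.png

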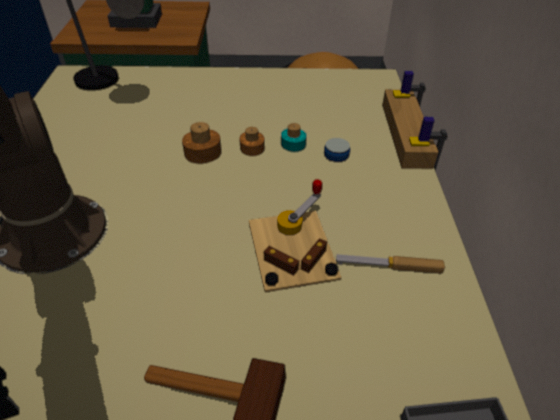

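The top view shows the foot (smaller brown one) at about (142,250). The large brown one at (150,309) and the turquoise one at (134,202) are decoys. The jig is around (303,207), with the red knob at (245,178), the pivot near (280,203) and the bolt knobs at (331,172) and (343,223).

```bash
cat > h.py <<'E'
import numpy as np
def ray(s,u,v,z):
    P=s["pose"]; d=P[:3,:3]@np.array([(u-s["cx"])/s["fx"],(v-s["cy"])/s["fy"],1.]); o=P[:3,3]
    return o+d*(z-o[2])/d[2]
def pix(s,p):
    P=s["pose"]; c=P[:3,:3].T@(np.asarray(p)-P[:3,3]); return np.array([s["fx"]*c[0]/c[2]+s["cx"],s["fy"]*c[1]/c[2]+s["cy"]])
E
python3 - <<'E'
import numpy as np,cv2
from h import *
s=dict(np.load("top0.npz")); im=s["color"]
hsv=cv2.cvtColor(im,cv2.COLOR_RGB2HSV)
def blobs(m,a=20):
    n,l,st,c=cv2.connectedComponentsWithStats(m.astype(np.uint8)); return [(c[i].round(1),st[i,4],l==i) for i in range(1,n) if st[i,4]>a]
H,S,V=[hsv[:,:,i].astype(int) for i in range(3)]
box=np.zeros(H.shape,bool); box[150:260,225:365]=1
for nm,m,z in (("black",(V<28)&box,.029),("red",((H<6)|(H>174))&(S>180)&(V>70)&box,.085),("cheek",(V<75)&(V>=28)&box,.044),("yellow",(S>215)&(V>110)&(H>15)&box,.04)):
    for c,a,_ in blobs(m,15): print(nm,c,a,ray(s,*c,z).round(4))
b2=np.zeros(H.shape,bool); b2[225:275,115:170]=1
m=(S>150)&(H<20)&b2
for c,a,_ in blobs(m,50): print("foot",c,a,ray(s,*c,.03).round(4))
a=cv2.resize(im[220:280,110:170],None,fx=6.5,fy=6.5,interpolation=2)
b=cv2.resize(im[160:252,230:360],None,fx=4.2,fy=4.2,interpolation=2)
c=np.zeros((400,800,3),np.uint8); c[:390,:240]=a[:, 60:300]; c[:b.shape[0],250:250+b.shape[1]]=b[:400]
cv2.imwrite("pics/crop1.png",cv2.convertScaleAbs(c[:,:,::-1],alpha=1.5))
E
```

```text
black [331.1 171.5] 75 [ 0.6506 -0.1254  0.029 ]
black [343.1 222.9] 72 [ 0.5219 -0.1523  0.029 ]
red [244.3 177. ] 64 [0.6302 0.0859 0.085 ]
cheek [330.9 171.4] 36 [ 0.6482 -0.1235  0.044 ]
cheek [317.9 185.9] 263 [ 0.6126 -0.0909  0.044 ]
cheek [247.  184.5] 62 [0.6184 0.083  0.044 ]
cheek [278.7 202.7] 38 [0.5724 0.0057 0.044 ]
cheek [324.4 214.7] 234 [ 0.5415 -0.1054  0.044 ]
cheek [343.1 222.2] 38 [ 0.5226 -0.1506  0.044 ]
yellow [276.6 209.6] 279 [0.5559 0.0111 0.04  ]
foot [142.2 250.4] 766 [0.4607 0.3419 0.03  ]
```

View pics/crop1.png

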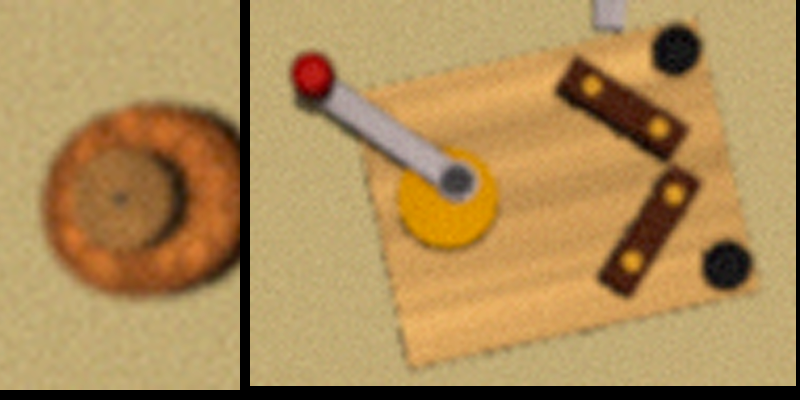

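```bash
python3 -c "
from h import *
s=dict(np.load('top0.npz'));print(ray(s,137.7,250.3,.064),ray(s,278.7,202.7,.052))
t=dict(np.load('side0.npz'));print(pix(t,ray(s,137.7,250.3,.064)),pix(t,[.572,-.067,.012]),pix(t,[.63,.086,.092]))"
```

```text
[0.4605768  0.34251332 0.064     ] [0.57155115 0.00560441 0.052     ]
[250.79181775 129.46231463] [292.9793904  250.49391798] [316.77526866 180.42671709]
```

>>> {"api": "move_arm", "payload": {"targets": "30 47 0 0 0 -0.0226; 30 47 0 0 0 -0.0226; 30 47 0 0 0 -0.0226; 30 47 0 0 0 -0.0226; 30 47 0 0 0 -0.0226; 30 47 0 0 0 -0.0226; 30 47 0 0 0 -0.0226; 30 47 0 0 0 -0.0226", "grip": 0}}

```text
t: 1.1
tool_pos: [0.4763, -0.2013, 0.2312]
eef_rot: [0.0, 0.995, 0.102, -0.0]
force: [1.1, -1.0, -0.3]
grip_width: 1.001
```

>>> {"api": "move_arm", "payload": {"targets": "-2 55 0 0 0 0; -2 55 0 0 0 0; -2 55 0 0 0 0; -2 55 0 0 0 0; -2 55 0 0 0 0; -2 55 0 0 0 0; -2 55 0 0 0 0; -2 55 0 0 0 0"}}

```text
t: 2.1
tool_pos: [0.4594, 0.2387, 0.2312]
eef_rot: [0.0, 0.995, 0.103, -0.0]
force: [0.7, -0.3, 0.7]
grip_width: 1.002
```

>>> {"api": "move_arm", "payload": {"targets": "0 50 -30 0 0 0; 0 54 -40 0 0 0; 0 0 -30 0 0 0; 0 0 0 0 0 0"}}

```text
t: 2.6
tool_pos: [0.4581, 0.3363, 0.1317]
eef_rot: [0.002, 0.995, 0.103, -0.002]
force: [-0.0, -0.2, 0.5]
grip_width: 1.0
```

```bash
python3 - <<'E'
from station import observe, snapshot
import cv2,numpy as np
from h import *
s=snapshot("wrist"); cv2.imwrite("pics/w1.png",s["color"][:,:,::-1])
o=observe(); print(o["tool_pos"],o["force"]); print(pix(s,[.4605,.3425,.064]),pix(s,o["tool_pos"]))
np.savez("w1.npz",**s)
E
```

```text
[0.45925043 0.33657392 0.13346727] [ 0.57973136 -0.66445891  0.75271137]
[272.19846622 225.2472292 ] [279.24101623 275.53993319]
```

View pics/w1.png

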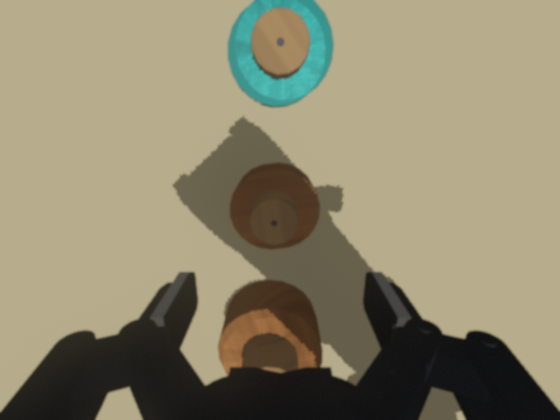

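The foot's pith is at (275,223), against (272,225) predicted, so I know its position to about 2 mm. The jaws are clear of the decoys, so I go down.

>>> {"api": "move_arm", "payload": {"targets": "2 0 -30 0 0 0; 0 0 -25 0 0 0; 0 0 -20 0 0 0; 0 0 -10 0 0 0; 0 0 -3 0 0 0; 0 0 0 0 0 0; 0 0 0 0 0 0"}}

```text
t: 3.52
tool_pos: [0.4622, 0.3377, 0.0469]
eef_rot: [-0.0, 0.995, 0.103, 0.001]
force: [-0.3, 0.6, 0.4]
grip_width: 1.0
```

>>> {"api": "move_arm", "payload": {"targets": "0 3 -6 0 0 0; 0 0 0 0 0 0; 0 0 0 0 0 0"}}

```text
t: 3.9
tool_pos: [0.4616, 0.3404, 0.04]
eef_rot: [0.0, 0.995, 0.103, -0.0]
force: [0.3, -1.0, -0.5]
grip_width: 0.994
```

>>> {"api": "move_arm", "payload": {"targets": "0 0 0 0 0 0; 0 0 0 0 0 0; 0 0 0 0 0 0; 0 0 0 0 0 0; 0 0 0 0 0 0; 0 0 0 0 0 0; 0 0 0 0 0 0; 0 0 0 0 0 0", "grip": 255, "grip_force": 40}}

```text
t: 4.9
tool_pos: [0.4619, 0.3405, 0.0404]
eef_rot: [-0.0, 0.995, 0.103, 0.0]
force: [-0.2, -0.7, 5.7]
grip_width: 0.429
```

>>> {"api": "move_arm", "payload": {"targets": "0 0 15 0 0 0; 0 0 30 0 0 0; 0 0 35 0 0 0; 0 0 0 0 0 0"}}

```text
t: 5.4
tool_pos: [0.463, 0.3417, 0.1234]
eef_rot: [-0.001, 0.995, 0.103, 0.002]
force: [0.9, 0.1, -2.1]
grip_width: 0.433
```

>>> {"api": "move_arm", "payload": {"targets": "8 -30 0 0 0 0; 14 -50 0 0 0 0; 14 -50 0 0 0 0; 14 -50 0 0 0 0; 14 -50 0 0 0 0; 14 -50 0 0 0 0; 14 -50 0 0 0 0; 12 -40 0 0 0 0"}}

```text
t: 6.4
tool_pos: [0.5655, -0.0323, 0.1196]
eef_rot: [0.0, 0.995, 0.102, -0.001]
force: [0.1, 0.8, -1.3]
grip_width: 0.43
```

>>> {"api": "move_arm", "payload": {"targets": "5 -29 0 0 0 0; 0 0 -20 0 0 0; 0 0 0 0 0 0; 0 0 0 0 0 0"}}

```text
t: 6.9
tool_pos: [0.5706, -0.0579, 0.1003]
eef_rot: [-0.0, 0.995, 0.103, -0.0]
force: [-0.0, 0.7, -0.9]
grip_width: 0.426
```

```bash
python3 - <<'E'
from station import observe, snapshot
import cv2,numpy as np
from h import *
o=observe(); print(o["tool_pos"],o["force"],o["grip_width"])
s=snapshot("wrist");np.savez("w2.npz",**s)
t=snapshot("side");np.savez("s2.npz",**t)
a=cv2.resize(t["color"][130:310,190:390],(400,360),interpolation=2)
c=np.zeros((360,800,3),np.uint8);c[:,:400]=a;c[:300,400:]=cv2.resize(s["color"],(400,300))
cv2.imwrite("pics/c2.png",cv2.convertScaleAbs(c[:,:,::-1],alpha=1.4))
E
```

```text
[ 0.57061838 -0.05794511  0.10030573] [-0.03261934  0.74023416 -0.93172796] 0.4258156393875542
```

View pics/c2.png

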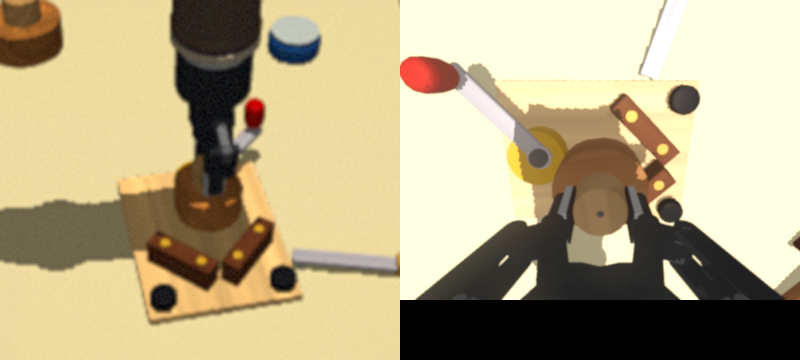

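```bash
python3 - <<'E'
from h import *
s=dict(np.load("w2.npz"))
for u,v,z in ((397.6,138.6,.029),(376.6,294,.029),(193.2,221,.054),(280.,299,.124)): print(ray(s,u,v,z).round(4))
E
```

```text
[ 0.6549 -0.1259  0.029 ]
[ 0.5285 -0.1512  0.029 ]
[0.5733 0.0035 0.054 ]
[ 0.5721 -0.0581  0.124 ]
```

>>> {"api": "move_arm", "payload": {"targets": "2 -3 -15 0 0 0; 0 0 -15 0 0 0; 0 0 -10 0 0 0; 0 0 -4 0 0 0; 0 0 -2 0 0 0; 0 0 0 0 0 0"}}

```text
t: 7.75
tool_pos: [0.5729, -0.0616, 0.0543]
eef_rot: [0.0, 0.995, 0.103, 0.0]
force: [-0.5, 0.6, -0.6]
grip_width: 0.428
```

>>> {"api": "move_arm", "payload": {"targets": "0 0 -1 0 0 0; 0 0 0 0 0 0; 0 0 0 0 0 0"}}

```text
t: 8.12
tool_pos: [0.5728, -0.0616, 0.0533]
eef_rot: [0.0, 0.995, 0.103, 0.0]
force: [0.7, -0.2, -1.3]
grip_width: 0.429
```

>>> {"api": "move_arm", "payload": {"targets": "0.4 -2 -0.6 0 0 0; 0.4 -2 0 0 0 0; 0 0 0 0 0 0; 0 0 0 0 0 0"}}

```text
t: 8.62
tool_pos: [0.5735, -0.0656, 0.0525]
eef_rot: [-0.0, 0.995, 0.103, -0.0]
force: [0.4, 1.1, -1.5]
grip_width: 0.43
```

>>> {"api": "move_arm", "payload": {"targets": "0.2 -1 0 0 0 0; 0.2 -1 0 0 0 0; 0 0 0 0 0 0; 0 0 0 0 0 0"}}

```text
t: 9.12
tool_pos: [0.5739, -0.0676, 0.0525]
eef_rot: [0.0, 0.995, 0.103, -0.0]
force: [0.3, 0.8, -1.2]
grip_width: 0.432
```

>>> {"api": "move_arm", "payload": {"targets": "0.2 -1 0 0 0 0; 0 0 0 0 0 0; 0 0 0 0 0 0"}}

```text
t: 9.5
tool_pos: [0.574, -0.0685, 0.0525]
eef_rot: [-0.0, 0.995, 0.103, -0.0]
force: [-0.4, 0.9, -0.7]
grip_width: 0.43
```

>>> {"api": "move_arm", "payload": {"targets": "0.2 -1 0 0 0 0; 0 0 0 0 0 0; 0 0 0 0 0 0"}}

```text
t: 9.88
tool_pos: [0.574, -0.0687, 0.0525]
eef_rot: [-0.0, 0.995, 0.103, -0.0]
force: [-3.1, 4.8, 1.9]
grip_width: 0.424
```

>>> {"api": "move_arm", "payload": {"targets": "-0.6 -0.8 0 0 0 0; 0 0 0 0 0 0; 0 0 0 0 0 0"}}

```text
t: 10.25
tool_pos: [0.5734, -0.0696, 0.0525]
eef_rot: [-0.0, 0.995, 0.103, -0.0]
force: [-2.4, 4.3, 1.1]
grip_width: 0.426
```

>>> {"api": "move_arm", "payload": {"targets": "-0.5 -0.9 0 0 0 0; 0 0 0 0 0 0; 0 0 0 0 0 0"}}

```text
t: 10.62
tool_pos: [0.5729, -0.0705, 0.0525]
eef_rot: [-0.0, 0.995, 0.103, -0.0]
force: [-2.6, 5.6, 1.8]
grip_width: 0.429
```

>>> {"api": "move_arm", "payload": {"targets": "-0.5 -0.9 0 0 0 0; 0 0 0 0 0 0; 0 0 0 0 0 0"}}

```text
t: 11.0
tool_pos: [0.5728, -0.0706, 0.0526]
eef_rot: [-0.001, 0.995, 0.103, 0.0]
force: [-1.5, 6.0, 0.5]
grip_width: 0.428
```

>>> {"api": "move_arm", "payload": {"targets": "-0.1 -0.9 0 0 0 0; 0 0 0 0 0 0; 0 0 0 0 0 0; 0 0 0 0 0 0"}}

```text
t: 11.5
tool_pos: [0.5728, -0.0707, 0.0526]
eef_rot: [-0.001, 0.995, 0.104, 0.0]
force: [-1.6, 9.8, 0.6]
grip_width: 0.43
```

>>> {"api": "move_arm", "payload": {"targets": "0 0 0 0 0 0; 0 0 0 0 0 0; 0 0 0 0 0 0; 0 0 0 0 0 0", "grip": 80}}

```text
t: 12.0
tool_pos: [0.5728, -0.0735, 0.0526]
eef_rot: [0.0, 0.995, 0.103, 0.0]
force: [-0.3, 0.2, -0.5]
grip_width: 0.687
```

>>> {"api": "move_arm", "payload": {"targets": "0 0 10 0 0 0; 0 0 20 0 0 0; 0 0 28 0 0 0; 0 0 0 0 0 0"}}

```text
t: 12.5
tool_pos: [0.5744, -0.0731, 0.1133]
eef_rot: [0.0, 0.995, 0.103, 0.002]
force: [-0.5, -0.4, 0.5]
grip_width: 0.684
```

>>> {"api": "move_arm", "payload": {"targets": "14 22 0 0 0 -0.165; 14 22 0 0 0 -0.165; 14 22 0 0 0 -0.165; 15 22 0 0 0 -0.165; 15 22 0 0 0 -0.165; 15 22 0 0 0 -0.165; 0 0 0 0 0 0", "grip": 255}}

```text
t: 13.38
tool_pos: [0.66, 0.0619, 0.11]
eef_rot: [-0.0, 0.925, -0.381, -0.0]
force: [-0.6, -0.1, 0.3]
grip_width: -0.001
```

```bash
python3 - <<'E'
from station import observe, snapshot
import cv2,numpy as np
from h import *
o=observe(); print(o["tool_pos"],o["eef_rot"],o["force"],o["grip_width"])
s=snapshot("wrist");np.savez("w3.npz",**s)
t=snapshot("top");np.savez("t3.npz",**t)
a=cv2.resize(t["color"][150:250,230:360],(390,300),interpolation=2)
c=np.zeros((300,800,3),np.uint8);c[:,:390]=a;c[:,400:]=cv2.resize(s["color"],(400,300))
cv2.imwrite("pics/c3.png",cv2.convertScaleAbs(c[:,:,::-1],alpha=1.3))
print(pix(t,[.572,-.069,.076]),(pix(t,[.572,-.069,.076])-[230,150])*3)
E
```

```text
[0.65996278 0.06191743 0.10996524] [-4.64261444e-04  9.24591935e-01 -3.80958601e-01 -2.86380121e-04] [-0.57417101 -0.07378426  0.29298455] -0.0010553362077648355
[309.88506111 200.99160265] [239.65518334 152.97480796]
```

View pics/c3.png

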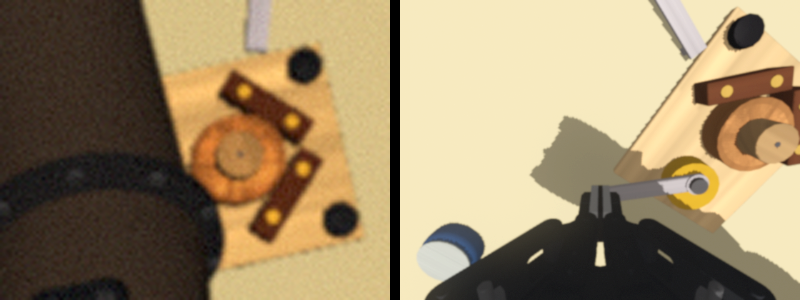

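The foot is seated against both cheeks, with the spigot at crop (240,153), exactly as predicted. Next I lower the shut fingers behind the knob and work out the arc.

```bash
python3 - <<'E'
import numpy as np
p=.575+.1*np.arange(0,20); P=np.c_[572+103*np.cos(p),5.5+103*np.sin(p)]
for a,b,d in zip(p[1:],P[1:],np.diff(P,axis=0)): print(round(a,3),"cam@contact",round(a+.2355-.73,2),b.round(1),d.round(1))
E
```

```text
0.675 cam@contact 0.18 [652.4  69.9] [-6.   8.3]
0.775 cam@contact 0.28 [645.6  77.6] [-6.8  7.7]
0.875 cam@contact 0.38 [638.   84.6] [-7.6  7. ]
0.975 cam@contact 0.48 [629.8  90.8] [-8.2  6.2]
1.075 cam@contact 0.58 [621.   96.1] [-8.8  5.3]
1.175 cam@contact 0.68 [611.7 100.5] [-9.3  4.4]
1.275 cam@contact 0.78 [602. 104.] [-9.7  3.5]
1.375 cam@contact 0.88 [592.  106.5] [-10.    2.5]
1.475 cam@contact 0.98 [581.9 108. ] [-10.2   1.5]
1.575 cam@contact 1.08 [571.6 108.5] [-10.3   0.5]
1.675 cam@contact 1.18 [561.3 107.9] [-10.3  -0.6]
1.775 cam@contact 1.28 [551.1 106.4] [-10.2  -1.6]
1.875 cam@contact 1.38 [541.1 103.8] [-10.   -2.6]
1.975 cam@contact 1.48 [531.5 100.2] [-9.7 -3.6]
2.075 cam@contact 1.58 [522.2  95.7] [-9.3 -4.5]
2.175 cam@contact 1.68 [513.5  90.3] [-8.8 -5.4]
2.275 cam@contact 1.78 [505.3  84. ] [-8.2 -6.3]
2.375 cam@contact 1.88 [497.8  76.9] [-7.5 -7. ]
2.475 cam@contact 1.98 [491.   69.2] [-6.8 -7.8]
```

>>> {"api": "move_arm", "payload": {"targets": "0 0 -20 0 0 0; 0 0 -15 0 0 0; -1 -1 -7 0 0 0; 0 0 0 0 0 0"}}

```text
t: 13.98
tool_pos: [0.6581, 0.0573, 0.068]
eef_rot: [0.0, 0.924, -0.382, -0.0]
force: [0.3, -0.5, 0.6]
grip_width: -0.002
```

>>> {"api": "move_arm", "payload": {"targets": "-6 11 0 0 0 0.08; -7 8 0 0 0 0.1; -7.6 7 0 0 0 0.1; 0 0 0 0 0 0"}}

```text
t: 14.48
tool_pos: [0.6382, 0.0843, 0.0693]
eef_rot: [-0.0, 0.968, -0.249, 0.0]
force: [0.2, -0.3, 0.0]
grip_width: 0.002
```

>>> {"api": "move_arm", "payload": {"targets": "-8.2 6.2 0 0 0 0.1; -8.8 5.3 0 0 0 0.1; -9.3 4.4 0 0 0 0.1"}}

```text
t: 14.85
tool_pos: [0.6129, 0.0993, 0.0693]
eef_rot: [-0.0, 0.995, -0.102, 0.001]
force: [2.1, -0.4, -0.3]
grip_width: -0.001
```

```bash
python3 - <<'E'
from station import observe, snapshot
import cv2,numpy as np
o=observe(); print(o["tool_pos"],o["force"])
s=snapshot("wrist")
t=snapshot("side")
c=np.zeros((360,800,3),np.uint8);c[:,:400]=cv2.resize(t["color"][130:310,190:390],(400,360),interpolation=2);c[:300,400:]=cv2.resize(s["color"],(400,300))
cv2.imwrite("pics/c4.png",cv2.convertScaleAbs(c[:,:,::-1],alpha=1.4))
E
```

```text
[0.61285762 0.09932031 0.06925154] [ 2.1043743  -0.39707129 -0.33384845]
```

View pics/c4.png

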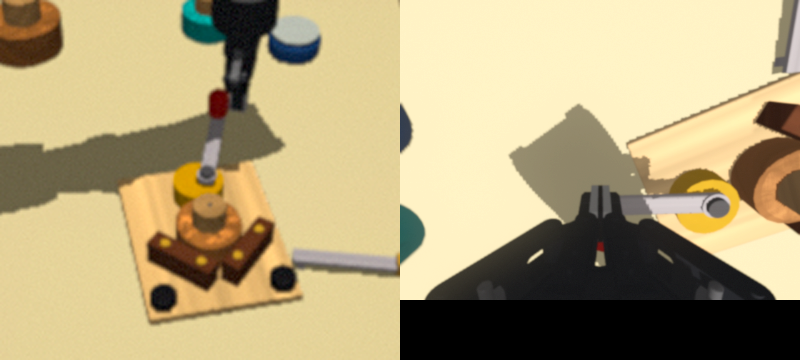

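The fingers push the knob (side crop (218,103)) and the lever swings at about 2 N. I carry on along the arc.

>>> {"api": "move_arm", "payload": {"targets": "-9.7 3.5 0 0 0 0.1; -10 2.5 0 0 0 0.1; -10.2 1.5 0 0 0 0.1; -10.3 0.5 0 0 0 0.1"}}

```text
t: 15.45
tool_pos: [0.5727, 0.1077, 0.069]
eef_rot: [-0.0, 0.995, 0.097, 0.001]
force: [1.4, -0.1, -1.1]
grip_width: -0.002
```

>>> {"api": "move_arm", "payload": {"targets": "-10.3 -0.6 0 0 0 0.1; -5 -0.7 0 0 0 0.05; -5 -0.9 0 0 0 0.05"}}

```text
t: 15.82
tool_pos: [0.5524, 0.1057, 0.069]
eef_rot: [-0.0, 0.981, 0.195, 0.001]
force: [1.5, 1.8, 0.3]
grip_width: -0.001
```

Now smaller steps, as the cam should meet the foot soon.

>>> {"api": "move_arm", "payload": {"targets": "-5 -1.2 0 0 0 0.05; -5 -1.4 0 0 0 0.05"}}

```text
t: 16.08
tool_pos: [0.5424, 0.1033, 0.069]
eef_rot: [-0.0, 0.97, 0.244, 0.001]
force: [1.1, 2.5, 0.6]
grip_width: 0.001
```

>>> {"api": "move_arm", "payload": {"targets": "-4.9 -1.7 0 0 0 0.05; -4.8 -1.9 0 0 0 0.05"}}

```text
t: 16.32
tool_pos: [0.5334, 0.1004, 0.0692]
eef_rot: [-0.001, 0.956, 0.292, 0.002]
force: [5.5, 4.2, -3.8]
grip_width: -0.001
```

>>> {"api": "move_arm", "payload": {"targets": "0 0 0 0 0 0; 0 0 0 0 0 0"}}

```text
t: 16.58
tool_pos: [0.5331, 0.1003, 0.0691]
eef_rot: [-0.0, 0.956, 0.292, 0.001]
force: [3.0, 4.3, -0.4]
grip_width: 0.001
```

```bash
python3 - <<'E'
from station import observe, snapshot
import cv2,numpy as np
o=observe(); print(o["tool_pos"],o["force"])
t=snapshot("side"); u=snapshot("top")
c=np.zeros((360,800,3),np.uint8);c[:,:400]=cv2.resize(t["color"][130:310,190:390],(400,360),interpolation=2);c[:308,400:]=cv2.resize(u["color"][150:250,230:360],(400,308),interpolation=2)
cv2.imwrite("pics/c5.png",cv2.convertScaleAbs(c[:,:,::-1],alpha=1.4))
E
```

```text
[0.53309764 0.10027937 0.06907532] [ 2.98921564  4.33290813 -0.360536  ]
```

View pics/c5.png

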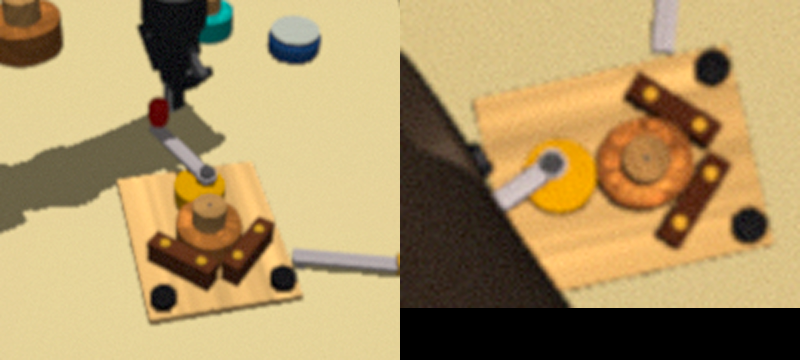

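The cam disc is now touching the foot, with about 5 N on the knob. I tighten in 2 mm steps.

>>> {"api": "move_arm", "payload": {"targets": "-1.7 -0.8 0 0 0 0.02; 0 0 0 0 0 0"}}

```text
t: 16.92
tool_pos: [0.5321, 0.1, 0.0692]
eef_rot: [-0.001, 0.953, 0.302, 0.002]
force: [5.8, 6.3, -4.1]
grip_width: -0.001
```

>>> {"api": "move_arm", "payload": {"targets": "-1.7 -0.9 0 0 0 0.02; 0 0 0 0 0 0"}}

```text
t: 17.18
tool_pos: [0.5309, 0.0996, 0.0693]
eef_rot: [-0.001, 0.95, 0.312, 0.003]
force: [7.4, 7.7, -6.3]
grip_width: 0.003
```

>>> {"api": "move_arm", "payload": {"targets": "4 3.2 0 0 0 0; 8 6 0 0 0 0; 8 6 0 0 0 0; 0 0 40 0 0 0; 0 0 50 0 0 0; 0 50 50 0 0 0; -20 50 0 0 0 0; 0 0 0 0 0 0"}}

```text
t: 18.18
tool_pos: [0.5262, 0.2126, 0.2038]
eef_rot: [-0.001, 0.949, 0.316, 0.001]
force: [0.7, -0.5, 0.7]
grip_width: 0.003
```

```bash
python3 - <<'E'
from station import observe, snapshot
import cv2,numpy as np
from h import *
o=observe(); print(o["tool_pos"],o["force"])
t=snapshot("side"); u=snapshot("top")
c=np.zeros((360,800,3),np.uint8);c[:,:400]=cv2.resize(t["color"][130:310,190:390],(400,360),interpolation=2);c[:308,400:]=cv2.resize(u["color"][150:250,230:360],(400,308),interpolation=2)
cv2.imwrite("pics/c6.png",cv2.convertScaleAbs(c[:,:,::-1],alpha=1.4))
im=cv2.cvtColor(u["color"],cv2.COLOR_RGB2HSV); 
m=((im[...,0]<6)|(im[...,0]>174))&(im[...,1]>180)&(im[...,2]>70); m[:, :225]=0;m[:,365:]=0
v=np.argwhere(m); print(len(v)); 
if len(v): p=ray(u,*v.mean(0)[::-1],.085); a=np.arctan2(p[1]-.0055,p[0]-.5715); print(p,a,a-.73)
E
```

```text
[0.52622366 0.21263368 0.20376607] [ 0.71912236 -0.46803147  0.69914739]
71
[0.51254025 0.08556225 0.085     ] 2.2055519277810323 1.4755519277810323
```

View pics/c6.png

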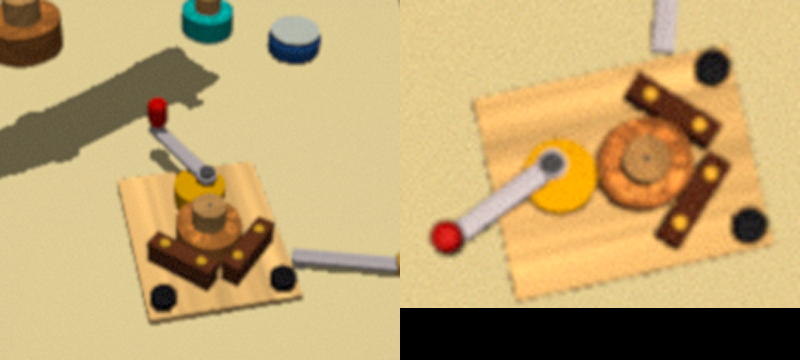

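```bash
python3 -c "
from station import finish_job; print(finish_job())"
```

```text
the job is handed in; nothing more can be done
None
```

The foot is in the V, base down and spigot up, and clamped by the cam. The job was handed in at about 18 s; it reported no verdict.

- **Pressing home:** I gripped the foot by its spigot, set it down on the jig board short of the V and slid it in along −y. It stopped against both cheeks at about 10 N of push. That works out to roughly 7 N on each cheek, with the cam still open and clear of the foot.
- **Clamping:** I let go of the foot and pushed the red knob round with the shut fingers. It took about 2 N while free. The cam met the foot at about 1.4 rad, and I tightened it to about 1.48 rad.
- **Last checks:** The final pictures show the foot upright and touching both cheeks and the cam disc. The lever stayed where I left it and the arm was well clear. The tools in view (tin and chisel) looked unmoved; I did not check the mallet again after the start.
- **Less certain:** The last push on the knob read about 10.6 N. That is more than the 7 N aimed for but under the 14 N that bruises the wood. I had no direct reading of the clamping force. The two camera estimates of the V's seat differed by up to 5 mm, so I found the final position by contact.

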